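# Tighten the ratchet jar vice

## Robot

A 6-joint arm with a two-finger parallel gripper is mounted at the origin on a cart in front of the work surface, level with it; the furniture and walls round the work are solid. World frame = base frame: x ahead of the robot, y to its left, z up, the work surface at z = 0. Lengths are in m, angles in rad, forces in N, time in s.
With the tool pointing down it reaches from about 0.35 to 0.775 m from the base axis. Payload 7.3 kg.
Tool frame: the origin (TCP) lies between the finger pads; the fingertips stand 8 mm ahead of it and the grasp point (between the pads) lies 11 mm behind it (robot.nose_length is the distance from the TCP to the fingertips, in m); z points along the fingers, y is the line along which they close (so a half turn about z gives the same grasp; the last joint's range is limited). The gripper opens to 92 mm and grips with 3 to 60 N. Pads are 19 mm wide; open, the fingers measure 130 mm over their backs; the gripper's body (75 mm by 190 mm) begins 47 mm behind the grasp point.
Start: joints at [-1.364, 0.342, 1.524, -0, 1.275, -0.146], TCP at [0.181, -0.493, 0.235] pointing down, gripper open.
Joint ranges: [-2.53, 2.53], [-0.77, 2.02], [0.04, 2.7], [-1, 4.14], [0.28, 2.66], [-3.11, 3.11]. Speed limits (rad/s): [2.57, 2.57, 3.14, 3.14, 3.14, 3.14].

## Interface

Orientations are given as [roll, pitch, yaw] about the fixed x, y, z axes, in that order (R = Rz(yaw) Ry(pitch) Rx(roll)).
In Python, from cell import robot gives the robot as it stands. The module is installed in compiled form; this text tells all that it offers.
- The arm moves only by the shell command python3 -m jog 'ROWS' [FORCE]. ROWS is JSON, a list that holds one entry, the list of rows, each a list of 5 numbers: the gripper's target within -1 to 1 (fully open at 1, half-way at 0, shut at -1), then the shift along the tool's x, y, z in m, then the turn about the tool's z in rad. A call has 1 to 5 rows; each row is the pose to reach, as a shift and turn from the pose commanded when the call began, along the tool's axes at that moment; what a row does not reach only later rows make up. A row lasts 1/12 s, in which the tool goes at most 41.7 mm and 7.16 degrees, less where a joint would pass 70% of its speed; a pose out of reach is approached as far as the arm can. A call with a gripper value outside its range is refused whole. The fingers move at their own pace and stop on an object; FORCE is the grip in N (left out, the last holds). Time passes only in rows, so rows that repeat a pose let the fingers close. It gives the time, the measured TCP pose, the force, the opening and the grip force at its end, in the units of the state.
- robot.observe(): the state, without advancing time (a new reading comes with each control period).
- robot.read_camera(name): name is "scene" or "top"; returns the picture (420x560x3 uint8, red, green, blue); there is no depth.
- robot.camera_model(name): a dict with "camera_matrix" (3x3 intrinsics, pixels), "position" and "attitude" of the camera in the world. Camera axes: x right, y down, z forward; pixel columns grow to the right and rows downward; lengths in m; the calibration is good to about 2 mm. A picture is of the moment at which its call begins. camera_model takes no time and is no camera call.
- robot.hand_in(): hands the job in; it is judged then, once.
The state is a dict: "time": time; "qpos": joint angles; "qvel": joint speeds; "joint_efforts": joint torques, N m; "tool_pos": TCP position; "tool_rot": TCP orientation; "contact_force": force on the tool from outside, world axes, zero at the start; "torque": the same for the moment, N m; "opening": finger opening in m; "grip_force": force on a finger pad.
Only numpy, scipy, OpenCV 4.12 (cv2) and the standard library are available. Lean on these libraries where they do the work, as an engineer would, in place of code of your own. Each camera call takes 0.05 s, during which the arm holds its last target. There are 200 camera calls.

## Task

The pasta jar stands loose in the jar vice, whose ratchet is set to release. Flip the ratchet's orange direction lever fully over to tighten, then swing the red-knobbed handle back and forth until the jaw holds the jar snugly against the V stop: feel for the handle getting clearly heavier, but do not overtighten, or the glass cracks. Move the jar only with the jaw, not by hand, and leave the other things where they are.

Things in the scene. Friction and masses are not known exactly. Their poses are not given: they have to be found in the camera images.
- vice: Jar vice fixed to the worktop: light wooden board 80 x 325 x 18 mm, grey ratchet housing. Origin on the worktop under the vertical spindle; z up; +y runs along the board from ratchet to jar (board y = -50 to +275 mm), +x to its side. The jaw moves to +y, 15 mm per rad of ratchet wheel. The sprung V stop behind the jar is adjustable: the jaw travels 18 to 34 mm before the jar is clamped.
- spindle (a point): Point 80 mm above the worktop on the vertical axis of handle, ratchet wheel and direction lever. The handle's steel head is a disc 76 mm in diameter, top at 58 mm. Wheel: 18 teeth 0.35 rad apart, so up to 0.35 rad is lost at the start of each drive stroke; 2 to 5 strokes are needed. Wheel friction holds the jaw when the handle is let go or swung back.
- knob_grip (a point): Red upright round knob, 24 mm in diameter, 58 to 102 mm above the worktop, 135 mm from the spindle at the handle's end; the point is on its axis, 80 mm up. Along the swing, back takes 1 to 2 N; driving the free jaw about 8 N in motion (3 to 5 N held still after a step). Both rise about 1 N per 12 N on the jar: stop 2 to 3 N above free driving. Good: 20 to 60 N on the jar; over 80 N it cracks.
- swing_handle (a joint): Handle angle, rad, -0.60 to 0.45 (hard stops); 0 when the handle points along the vice's -y, growing anticlockwise from above (knob toward the vice's +x). With the lever at tighten, growing angles drive the wheel and close the jaw, falling angles click back freely. Once the jar is clamped, force on it rises by 10 N per mm of jaw travel (sprung stop), 150 N per rad of handle.
- direction_lever (a joint): Direction lever angle relative to the handle, rad, -0.45 (release) to +0.45 (tighten), hard stops; growing anticlockwise from above; 0 in line with the handle; fully over beyond 0.35. Starts near -0.45, stays where it is left. At release, falling handle angles drive and open the jaw.
- lever_fin (a point): Upright orange fin on the black direction lever above the handle's head: 8 mm thick, 14 mm long (radially), 64 to 92 mm above the worktop, 34 mm from the spindle axis, on the handle's side. The point is its centre, 80 mm above the worktop. Push it sideways (about 2.5 N; above about 6 N the handle may turn along) or pinch it from above.
- jaw: Sliding aluminium jaw with a black rubber pad toward the jar, pad 64 wide x 8 x 86 mm, 29 to 115 mm above the worktop. Axes as the vice; the origin is not on the pad: the face toward the jar lies 128 mm along +y of the origin, 29 to 115 mm above it.
- pasta_jar: Glass pasta jar with a red lid, 80 mm in diameter at its widest, where it is clamped (80 mm up), 141 mm tall, standing on the board (18 mm above the worktop) between pad and stop; origin at the centre of its underside, z up.
- tuna_tin: Low tin, 86 mm in diameter, 40 mm tall, bystander; origin at the centre of its underside.
- kitchen_timer: Red and white wind-up timer, 62 mm in diameter, 46 mm tall, bystander; origin at the centre of its underside.
- mug: White mug, 80 x 113 x 91 mm, bystander; origin at the centre of its underside.
- garlic: Garlic bulb, 48 x 50 x 51 mm, bystander; origin at its underside.

How it is judged:
On the way, in this order (a step that is already met when the one before it is completed fails the run):
1. the direction lever is flipped to tighten, with the jaw still off the jar (value of joint direction_lever above 0.35 rad and contact force between jaw and pasta_jar below 1 N), for 0.2 s.
2. the jaw, driven by the ratchet, presses on the jar (value of joint direction_lever above 0.35 rad and contact force between jaw and pasta_jar above 10 N), for 0.1 s.
At the end, for the whole second after the job is handed in: The jaw presses on the jar with 20 to 60 N, the jar stands upright (within 0.1 rad) and at rest in the vice, and the direction lever is still over at tighten (beyond 0.35 rad) (contact force between jaw and pasta_jar between 20 and 60 N and value of joint direction_lever above 0.35 rad and angle between pasta_jar's own z axis and vertical below 0.1 rad and linear speed of pasta_jar below 0.02 m/s); the robot touches nothing.
It fails at once if the jar is overtightened (more than 80 N from the jaw) and cracks (contact force between jaw and pasta_jar above 80 N).
It fails at once if the robot pushes the jar (more than 3 N) (contact force between the arm and pasta_jar above 3 N).
It fails at once if the robot's fingers push the jar (more than 3 N) (contact force between the fingers and pasta_jar above 3 N).
It fails at once if a bystander is shifted by more than 30 mm (distance of any of tuna_tin, kitchen_timer, mug, garlic from where it was at the start of the episode above 0.03 m).
It also fails if it takes over 72 s, if anything falls off the work surface, if the arm or the gripper's body presses on something with over 40 N, if the wrist force passes 120 N, or if a joint passes its speed limit or range.

## Working session

There is one attempt and no reset: what is moved stays moved. The work goes in short steps, Python scripts to look and compute and a shell command to move; the robot and the scene stay as the last step left them, time stands still between calls to the robot, and variables do not carry over. Pictures are saved under pics/ and viewed, at most 10 in all, crops included, and the job is handed in when it is done.

```bash
mkdir -p pics
python3 - <<'E'
from cell import robot
import cv2
for n in("scene","top"):
    cv2.imwrite(f"pics/{n}0.png",robot.read_camera(n)[:,:,::-1]); print(robot.camera_model(n))
print(robot.observe())
E
```

```text
{'camera_matrix': array([[394.16019956,   0.        , 279.53131284],
       [  0.        , 394.16019956, 216.93025276],
       [  0.        ,   0.        ,   1.        ]]), 'position': array([0.04738698, 0.55492941, 0.92845346]), 'attitude': array([-2.46298804, -0.01216589, -2.24429409])}
{'camera_matrix': array([[529.82913968,   0.        , 275.20369441],
       [  0.        , 529.82913968, 216.19590701],
       [  0.        ,   0.        ,   1.        ]]), 'position': array([0.31843115, 0.11715999, 1.34645516]), 'attitude': array([-2.95500665,  0.00638565, -1.59434694])}
{'time': 0.1, 'qpos': array([-1.36400946e+00,  3.42635937e-01,  1.52492458e+00, -5.62018879e-05,
        1.27540142e+00, -1.45999802e-01]), 'qvel': array([-0.00116238, -0.00028619, -0.00291601, -0.00033353,  0.00056151,
       -0.0022117 ]), 'joint_efforts': array([ 1.79956045e-03, -4.32003522e+01, -2.44694138e+01,  7.19071249e-02,
        5.26411249e-02, -5.85136513e-05]), 'tool_pos': array([ 0.18132604, -0.49231206,  0.23412226]), 'tool_rot': array([-3.14023012e+00, -1.46031820e-04,  3.52802963e-01]), 'contact_force': array([ 0.81877705,  0.40675308, -0.18257705]), 'torque': array([ 0.06375532, -0.02477876,  0.00573525]), 'grip_force': 0.0, 'opening': 0.0916650991639507}
```

View pics/top0.png

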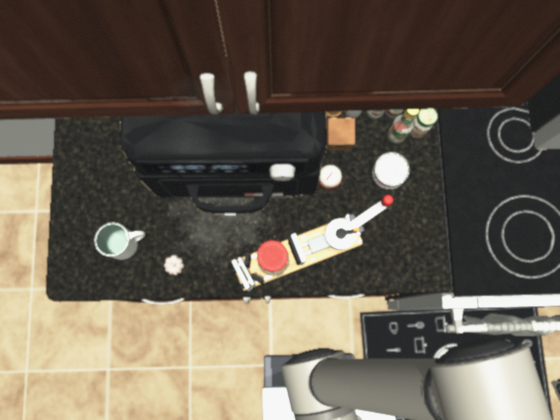

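View pics/scene0.png

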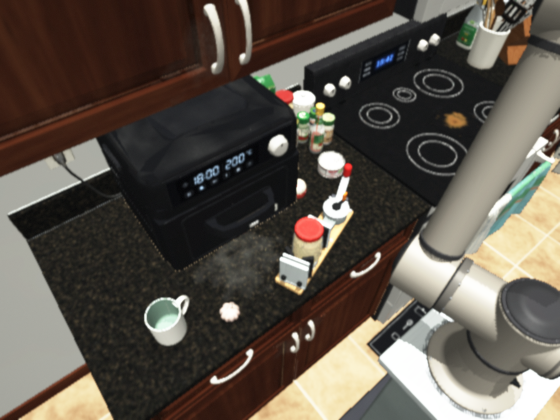

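The top view shows the knob at about (388,201), the steel head at (342,233) and the jar lid at (272,256). The scene view shows the knob at (348,169). Next I'll zoom in and triangulate.

```bash
cat > h.py <<'E'
import numpy as np, cv2
from cell import robot
from scipy.spatial.transform import Rotation as R
def ray(n,uv):
    m=robot.camera_model(n); d=np.linalg.inv(m["camera_matrix"])@[*uv,1]
    return m["position"], R.from_euler("xyz",m["attitude"]).as_matrix()@d
def atz(n,uv,z):
    p,d=ray(n,uv); return p+d*(z-p[2])/d[2]
def proj(n,P):
    m=robot.camera_model(n); c=R.from_euler("xyz",m["attitude"]).as_matrix().T@(np.array(P)-m["position"])
    q=m["camera_matrix"]@c; return q[:2]/q[2]
E
python3 - <<'E'
from h import *
t=cv2.imread("pics/top0.png"); s=cv2.imread("pics/scene0.png")
a=cv2.resize(t[185:295,225:405],None,fx=4.4,fy=4.4,interpolation=cv2.INTER_CUBIC)
b=cv2.resize(s[150:300,270:370],None,fx=4,fy=4,interpolation=cv2.INTER_CUBIC)
cv2.imwrite("pics/a.png",a);cv2.imwrite("pics/b.png",b)
for n,i,(u0,v0,u1,v1) in(("top",t,(370,190,400,215)),("scene",s,(335,155,360,185))):
    h=cv2.cvtColor(i,cv2.COLOR_BGR2HSV)
    m=(((h[...,0]<5)|(h[...,0]>174))&(h[...,1]>150)&(h[...,2]>80))
    y,x=np.nonzero(m[v0:v1,u0:u1]);print(n,'red',x.mean()+u0,y.mean()+v0,len(x),atz(n,(x.mean()+u0,y.mean()+v0),.085))
h=cv2.cvtColor(t,cv2.COLOR_BGR2HSV);y,x=np.nonzero(((h[...,0]>7)&(h[...,0]<14)&(h[...,1]>190))[210:250,325:375]);print(list(zip(x+325,y+210)))
E
```

```text
top red 387.3 199.7375 80 [ 0.59070023 -0.15410838  0.085     ]
scene red 347.43564356435644 169.1980198019802 101 [ 0.59125702 -0.15766779  0.085     ]
[]
```

View pics/a.png

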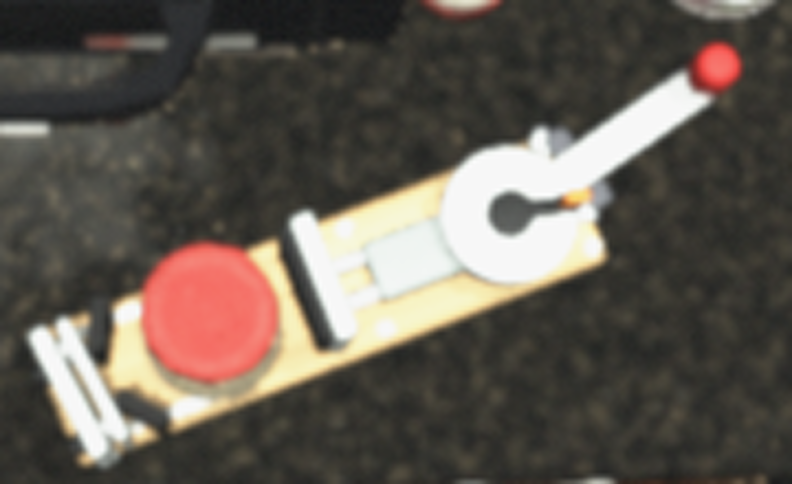

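View pics/b.png

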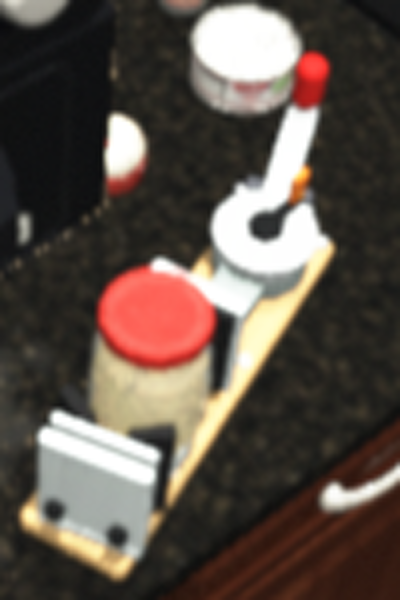

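The crops show the hub at (509,213), the fin at (575,197) and the knob at (716,66) in a.png. In b.png the hub is at (266,225), the fin at (301,183) and the lid at (157,315).

Run:
```python
from h import *
A=lambda u,v:(225+u/4.4-.4,185+v/4.4-.4); B=lambda u,v:(270+u/4-.4,150+v/4-.4)
hs=(atz("top",A(509,213),.06)+atz("scene",B(264,226),.06))/2
print("hub",atz("top",A(509,213),.06),atz("scene",B(264,226),.06))
print("fin",atz("top",A(577,197),.088),atz("scene",B(301,183),.08))
print("lid",atz("top",A(210,312),.159),atz("scene",B(157,315),.159))
print("knob",atz("top",A(716,66),.1),atz("scene",B(312,80),.08))
c=[atz("top",A(*p),.018)[:2] for p in((607,262),(85,462))];d=c[1]-c[0];print(c,np.linalg.norm(d),np.arctan2(d[1],d[0]))
print("tin",atz("scene",B(245,45),.04),"timer",atz("scene",B(120,145),.04))
```

```text
hub [ 0.51548544 -0.03903529  0.06      ] [ 0.51953754 -0.04347846  0.06      ]
fin [ 0.51911968 -0.07315109  0.088     ] [ 0.52187161 -0.07933858  0.08      ]
lid [0.45291386 0.1280493  0.159     ] [0.45410819 0.12637127 0.159     ]
knob [ 0.58779914 -0.15096944  0.1       ] [ 0.59291358 -0.16104511  0.08      ]
[array([ 0.49213154, -0.09897029]), array([0.38551031, 0.20191325])] 0.3192162148380347 1.9113504275788786
tin [ 0.68162214 -0.1802661   0.04      ] timer [ 0.65898538 -0.02640295  0.04      ]
```

```bash
cat >> h.py <<'E'
HUB=np.array([.5175,-.041])
def to(x,y,z,yaw):
    o=robot.observe(); r=R.from_euler("xyz",o["tool_rot"]); d=r.inv().apply(np.array([x,y,z])-o["tool_pos"])
    print("t",o["time"],"pos",o["tool_pos"].round(4),"yaw",o["tool_rot"][2].round(3),"shift",d.round(4),"turn",round(o["tool_rot"][2]-yaw,3),"F",o["contact_force"].round(2))
E
python3 -m jog '[[[-1,0.034,-0.021,0,-0.11],[-1,0.068,-0.042,0,-0.22],[-1,0.102,-0.063,0,-0.33],[-1,0.136,-0.084,0,-0.44],[-1,0.17,-0.105,0,-0.55]]]' 20
python3 -c "from h import *;to(.490,-.096,.15,2.12)"
```

```text
time: 0.52
tool_pos: [0.3052, -0.3336, 0.2344]
tool_rot: [-3.141, -0.0, 0.907]
contact_force: [0.3, -0.4, 0.6]
opening: 0.0632
grip_force: 0.0
t 0.5167 pos [ 0.3052 -0.3336  0.2344] yaw 0.907 shift [ 0.301  -0.0007  0.0845] turn -1.213 F [ 0.3  -0.42  0.57]
```

```bash
python3 -m jog '[[[-1,0.03,0,0,-0.12],[-1,0.06,0,0,-0.24],[-1,0.09,0,0,-0.36],[-1,0.12,0,0,-0.48],[-1,0.15,0,0,-0.6]]]'
python3 -c "from h import *;to(.490,-.096,.14,2.12)"
```

```text
time: 0.93
tool_pos: [0.3981, -0.2162, 0.2345]
tool_rot: [-3.141, -0.0, 1.509]
contact_force: [0.3, 0.1, -0.6]
opening: 0.0293
grip_force: 0.0
t 0.9333 pos [ 0.3981 -0.2162  0.2345] yaw 1.509 shift [0.1256 0.0843 0.0945] turn -0.611 F [ 0.27  0.1  -0.64]
```

```bash
python3 -m jog '[[[-1,0.025,0.017,0,-0.12],[-1,0.05,0.034,0.02,-0.24],[-1,0.075,0.051,0.04,-0.36],[-1,0.1,0.068,0.06,-0.48],[-1,0.125,0.084,0.08,-0.6]]]' >/dev/null
python3 - <<'E'
from h import *
to(.490,-.096,.08,2.12)
a=robot.read_camera("top")[180:290,260:420,::-1];b=robot.read_camera("scene")[90:250,250:410,::-1]
cv2.imwrite("pics/c.png",np.hstack([cv2.resize(a,None,fx=3,fy=3,interpolation=3),np.pad(cv2.resize(b,(310,310),interpolation=3),((0,20),(0,0),(0,0)))]))
E
```

```text
t 1.35 pos [ 0.4905 -0.0972  0.1537] yaw 2.109 shift [0.0013 0.0002 0.0737] turn -0.011 F [ 1.19 -0.83  0.42]
```

View pics/c.png

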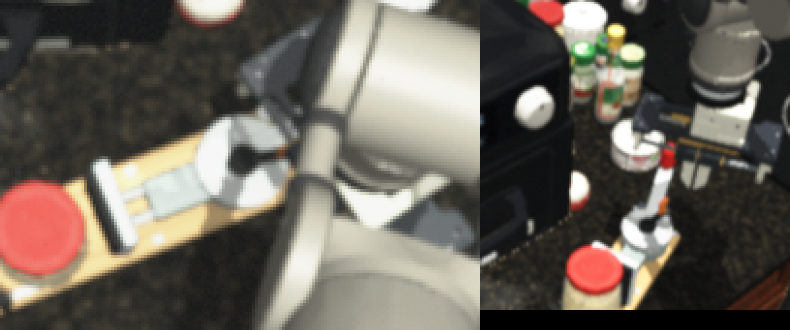

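The picture shows the closed fingers beside the handle, clear of the orange fin. I'll lower the tool and push along tool +y.

```bash
python3 -m jog '[[[-1,0,-0.002,0.03,0],[-1,0,-0.004,0.06,0],[-1,0,-0.004,0.072,0],[-1,0,-0.004,0.072,0]]]'
python3 -m jog '[[[-1,0,0.004,0,0],[-1,0,0.008,0,0],[-1,0,0.012,0,0],[-1,0,0.016,0,0],[-1,0,0.016,0,0]]]'
python3 -m jog '[[[-1,0,0.003,0,0],[-1,0,0.006,0,0],[-1,0,0.009,0,0],[-1,0,0.012,0,0],[-1,0,0.012,0,0]]]'
```

```text
time: 1.78
tool_pos: [0.4843, -0.1006, 0.0803]
tool_rot: [-3.138, -0.004, 2.101]
contact_force: [-0.2, -1.0, -0.1]
opening: 0.0004
grip_force: 0.0
time: 2.2
tool_pos: [0.5015, -0.0924, 0.0837]
tool_rot: [3.14, 0.002, 2.103]
contact_force: [0.2, 0.0, -0.3]
opening: 0.0005
grip_force: 0.0
time: 2.62
tool_pos: [0.5111, -0.0864, 0.0828]
tool_rot: [3.141, 0.0, 2.103]
contact_force: [-0.9, -1.9, 0.6]
opening: 0.0004
grip_force: 0.8
```

```bash
python3 -m jog '[[[-1,0,0.003,0,0],[-1,0,0.006,0,0],[-1,0,0.009,0,0],[-1,0,0.01,0,0],[-1,0,0.01,0,0]]]'
python3 -m jog '[[[-1,0,0.002,0,0],[-1,0,0.004,0,0],[-1,0,0.006,0,0],[-1,0,0.006,0,0]]]'
python3 - <<'E'
from h import *
to(*HUB,.08,2.12)
a=robot.read_camera("top")[180:290,260:420,::-1];b=robot.read_camera("scene")[150:250,300:400,::-1]
cv2.imwrite("pics/d.png",np.hstack([cv2.resize(a,None,fx=2.5,fy=2.5,interpolation=3),cv2.resize(b,(275,275),interpolation=3)]))
E
```

```text
time: 3.03
tool_pos: [0.5194, -0.0812, 0.0826]
tool_rot: [-3.142, 0.0, 2.103]
contact_force: [-1.0, -3.0, 0.8]
opening: 0.0003
grip_force: 1.0
time: 3.37
tool_pos: [0.5243, -0.0779, 0.0826]
tool_rot: [-3.141, -0.001, 2.103]
contact_force: [-3.1, -1.5, -0.3]
opening: 0.0006
grip_force: 1.4
t 3.3667 pos [ 0.5243 -0.0779  0.0826] yaw 2.103 shift [0.0352 0.0129 0.0026] turn -0.017 F [-3.13 -1.47 -0.29]
```

View pics/d.png

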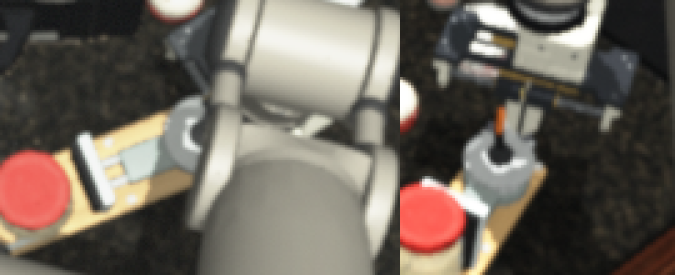

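The scene view shows the fin, at (503,120), just left of the fingers, and it has moved over. I'll keep pushing until it meets the stop.

```bash
python3 -m jog '[[[-1,0,0.001,0,0],[-1,0,0.002,0,0],[-1,0,0.002,0,0]]]'|sed -n '2p;4p'
python3 -m jog '[[[-1,0,0.001,0,0],[-1,0,0.002,0,0],[-1,0,0.002,0,0]]]'|sed -n '2p;4p'
python3 -m jog '[[[-1,0,0.001,0,0],[-1,0,0.002,0,0],[-1,0,0.002,0,0]]]'|sed -n '2p;4p'
```

```text
tool_pos: [0.5257, -0.077, 0.0825]
contact_force: [-3.6, -0.4, 0.3]
tool_pos: [0.5271, -0.0758, 0.0825]
contact_force: [-4.9, 0.1, 0.7]
tool_pos: [0.5281, -0.0748, 0.0823]
contact_force: [-7.0, -0.2, 3.3]
```

```bash
python3 -m jog '[[[-1,0,0.001,0,0],[-1,0,0.002,0,0],[-1,0,0.002,0,0]]]'|sed -n '2p;4p'
python3 -m jog '[[[-1,0,0.001,0,0],[-1,0,0.001,0,0],[-1,0,0.001,0,0]]]'|sed -n '2p;4p'
```

```text
tool_pos: [0.5288, -0.0741, 0.0822]
contact_force: [-11.1, -2.2, 4.6]
tool_pos: [0.5291, -0.0738, 0.0822]
contact_force: [-14.4, -2.9, 6.3]
```

```bash
python3 -m jog '[[[-1,0,-0.015,0,0],[-1,0,-0.03,-0.01,0],[-1,0,-0.05,-0.04,0],[-1,0,-0.08,-0.075,0],[1,0,-0.11,-0.11,0]]]'|sed -n '2p;4p'
python3 -m jog '[[[1,-0.02,-0.03,0,0],[1,-0.04,-0.06,0,0],[1,-0.04,-0.06,0,0]]]'|sed -n '2p;4p'
python3 - <<'E'
from h import *
a=robot.read_camera("top")[180:290,260:420,::-1];b=robot.read_camera("scene")[150:250,300:400,::-1]
cv2.imwrite("pics/e.png",np.hstack([cv2.resize(a,None,fx=3,fy=3,interpolation=3),cv2.resize(b,(330,330),interpolation=3)]))
E
```

```text
tool_pos: [0.4423, -0.1269, 0.1871]
contact_force: [0.6, -1.6, 0.9]
tool_pos: [0.4103, -0.1964, 0.1874]
contact_force: [1.6, -0.0, -0.6]
```

View pics/e.png

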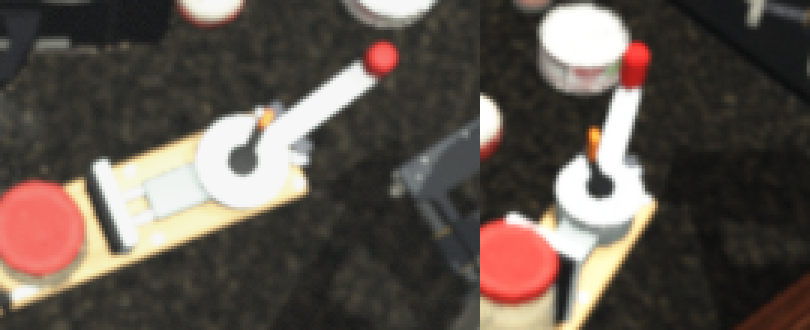

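The lever is fully over: the fin at (265,118) is now on the other side of the handle, and the handle hasn't moved. On to the knob.

Run:
```python
from h import *
print([atz("top",(260+380/3-.3,180+58/3-.3),.1),atz("scene",(300+635/3.3-145.5-.3,150+65/3.3-.3),.08)])
to(.590,-.155,.08,2.13)
```

```text
[array([ 0.58925049, -0.14875003,  0.1       ]), array([ 0.59539408, -0.15930078,  0.08      ])]
t 5.4833 pos [ 0.4113 -0.1928  0.1865] yaw 2.099 shift [-0.0573  0.1732  0.1069] turn -0.031 F [-0.51 -0.18 -0.23]
```

```bash
python3 -m jog '[[[1,-0.012,0.035,0,0],[1,-0.024,0.07,0,0],[1,-0.036,0.105,0,0],[1,-0.048,0.14,0,-0.03],[1,-0.057,0.173,0,-0.03]]]'|sed -n '2p;4p'
python3 -m jog '[[[1,0,0,0.02,0],[1,0,0,0.05,0],[1,0,0,0.08,0],[1,0,0,0.107,0],[1,0,0,0.107,0]]]'|sed -n '2p;4p'
python3 - <<'E'
from h import *
to(.590,-.155,.08,2.13)
a=robot.read_camera("top")[180:290,260:420,::-1];b=robot.read_camera("scene")[130:230,300:400,::-1]
cv2.imwrite("pics/f.png",np.hstack([cv2.resize(a,None,fx=3,fy=3,interpolation=3),cv2.resize(b,(330,330),interpolation=3)]))
E
```

```text
tool_pos: [0.5918, -0.1507, 0.1856]
contact_force: [1.3, -0.9, 0.7]
tool_pos: [0.5864, -0.1498, 0.073]
contact_force: [-0.4, 0.7, -0.1]
t 6.3167 pos [ 0.5864 -0.1498  0.073 ] yaw 2.135 shift [-0.0063  0.0003 -0.0071] turn 0.005 F [-0.43  0.65 -0.06]
```

View pics/f.png

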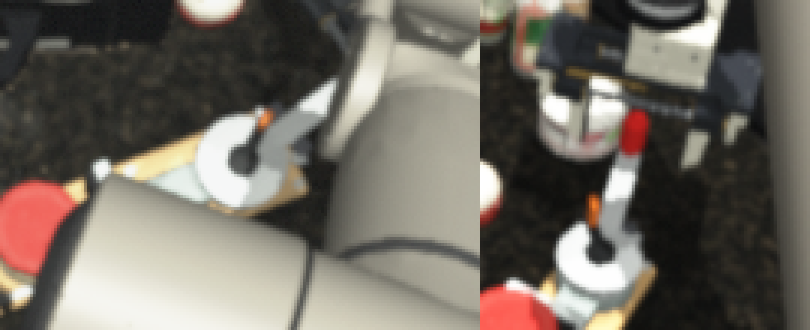

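The knob at (635,130) sits between the open fingers. Closing on it.

```bash
python3 -m jog '[[[-0.2,-0.004,0,-0.003,0],[-0.5,-0.004,0,-0.003,0],[-1,-0.004,0,-0.003,0],[-1,-0.004,0,-0.003,0],[-1,-0.004,0,-0.003,0]]]' 15
python3 -m jog '[[[-1,0,0,0,0],[-1,0,0,0,0],[-1,0,0,0,0],[-1,0,0,0,0]]]'
python3 -c "
from h import *;to(*HUB,.08,2.13)
o=robot.observe();d=o['tool_pos'][:2]-HUB;print(np.linalg.norm(d),np.arctan2(d[1],d[0])+np.pi)"
```

```text
time: 6.83
tool_pos: [0.5913, -0.1565, 0.0829]
tool_rot: [3.141, 0.001, 2.133]
contact_force: [-0.7, 1.3, -0.8]
opening: 0.063
grip_force: 0.0
time: 7.17
tool_pos: [0.5909, -0.1563, 0.0819]
tool_rot: [-3.141, -0.0, 2.133]
contact_force: [1.2, 0.7, -0.3]
opening: 0.0364
grip_force: 0.0
t 7.1667 pos [ 0.5909 -0.1563  0.0819] yaw 2.133 shift [ 0.1367 -0.0007  0.0019] turn 0.003 F [ 1.23  0.72 -0.27]
0.13672698797543997 2.1379058472880748
```

```bash
cat > s.py <<'E'
from h import *
def st():
    o=robot.observe();p=o['tool_pos'];d=p[:2]-HUB;y=o['tool_rot'][2];F=o['contact_force']
    t=np.array([np.sin(y),-np.cos(y)]);print("t %.2f r %.4f th+pi %.3f yaw %.3f z %.3f Ftan %.2f Frad %.2f Fz %.1f grip %.1f open %.4f"%(o['time'],np.linalg.norm(d),np.arctan2(d[1],d[0])+np.pi,y,p[2],-F[:2]@t,F[:2]@[np.cos(y),np.sin(y)],F[2],o['grip_force'],o['opening']))
st()
E
python3 -m jog '[[[-1,0,0,0,0],[-1,0,0,0,0],[-1,0,0,0,0]]]'>/dev/null; python3 s.py
python3 -m jog '[[[-1,0.0003,-0.0094,0,0.07],[-1,0.0013,-0.0188,0,0.14],[-1,0.003,-0.0281,0,0.21],[-1,0.0053,-0.0373,0,0.28],[-1,0.0082,-0.0463,0,0.35]]]'>/dev/null; python3 s.py
```

```text
t 7.42 r 0.1369 th+pi 2.139 yaw 2.133 z 0.082 Ftan -1.19 Frad -1.28 Fz -0.9 grip 15.0 open 0.0237
t 7.83 r 0.1374 th+pi 1.791 yaw 1.779 z 0.082 Ftan -1.24 Frad -2.96 Fz -2.0 grip 15.0 open 0.0235
```

```bash
python3 -m jog '[[[-1,0.0003,-0.0094,0,0.07],[-1,0.0013,-0.0188,0,0.14],[-1,0.003,-0.0281,0,0.21],[-1,0.0053,-0.0373,0,0.28],[-1,0.0082,-0.0463,0,0.35]]]'>/dev/null; python3 s.py
python3 -m jog '[[[-1,0.0001,-0.005,0,0.035],[-1,0.0003,-0.0094,0,0.07],[-1,0.0003,-0.0094,0,0.07]]]'>/dev/null; python3 s.py
```

```text
t 8.25 r 0.1378 th+pi 1.446 yaw 1.430 z 0.082 Ftan -0.00 Frad -7.72 Fz -3.1 grip 15.0 open 0.0236
t 8.50 r 0.1378 th+pi 1.373 yaw 1.361 z 0.082 Ftan -0.21 Frad -9.88 Fz -3.8 grip 15.0 open 0.0233
```

```bash
python3 -m jog '[[[-1,-0.001,0,0,0],[-1,-0.002,0,0,0],[-1,-0.002,0,0,0]]]'>/dev/null; python3 s.py
python3 -m jog '[[[-1,0.0003,0.0094,0,-0.07],[-1,0.0013,0.0188,0,-0.14],[-1,0.003,0.0281,0,-0.21],[-1,0.0053,0.0373,0,-0.28],[-1,0.0082,0.0463,0,-0.35]]]'>/dev/null; python3 s.py
```

```text
t 8.75 r 0.1379 th+pi 1.374 yaw 1.363 z 0.082 Ftan 0.77 Frad -2.02 Fz -0.7 grip 15.0 open 0.0233
t 9.17 r 0.1375 th+pi 1.709 yaw 1.716 z 0.082 Ftan 6.95 Frad 2.09 Fz 4.6 grip 15.0 open 0.0237
```

```bash
python3 -m jog '[[[-1,0.0003,0.0094,0,-0.07],[-1,0.0013,0.0188,0,-0.14],[-1,0.003,0.0281,0,-0.21],[-1,0.0053,0.0373,0,-0.28],[-1,0.0082,0.0463,0,-0.35]]]'>/dev/null; python3 s.py
python3 -m jog '[[[-1,0.0003,0.0094,0,-0.07],[-1,0.0013,0.0188,0,-0.14],[-1,0.003,0.0281,0,-0.21]]]'>/dev/null; python3 s.py
python3 -m jog '[[[-1,0,0,0,0],[-1,0,0,0,0],[-1,0,0,0,0]]]'>/dev/null; python3 s.py
```

```text
t 9.58 r 0.1370 th+pi 2.053 yaw 2.066 z 0.082 Ftan 6.90 Frad 4.86 Fz 5.4 grip 15.0 open 0.0234
t 9.83 r 0.1367 th+pi 2.258 yaw 2.276 z 0.082 Ftan 6.69 Frad 4.48 Fz 5.0 grip 15.0 open 0.0235
t 10.08 r 0.1366 th+pi 2.264 yaw 2.273 z 0.082 Ftan 2.35 Frad 3.57 Fz 4.0 grip 15.0 open 0.0237
```

```bash
B='x'; python3 -m jog '[[[-1,0.0003,-0.0094,0,0.07],[-1,0.0013,-0.0188,0,0.14],[-1,0.003,-0.0281,0,0.21],[-1,0.0053,-0.0373,0,0.28],[-1,0.0082,-0.0463,0,0.35]]]'>/dev/null; python3 s.py
python3 -m jog '[[[-1,0.0003,-0.0094,0,0.07],[-1,0.0013,-0.0188,0,0.14],[-1,0.003,-0.0281,0,0.21],[-1,0.0053,-0.0373,0,0.28],[-1,0.0082,-0.0463,0,0.35]]]'>/dev/null; python3 s.py
python3 -m jog '[[[-1,0.0003,-0.0094,0,0.07],[-1,0.0013,-0.0188,0,0.14],[-1,0.003,-0.0281,0,0.21],[-1,0.003,-0.0281,0,0.21]]]'>/dev/null; python3 s.py
python3 -m jog '[[[-1,0.0003,0.0094,0,-0.07],[-1,0.0013,0.0188,0,-0.14],[-1,0.003,0.0281,0,-0.21],[-1,0.0053,0.0373,0,-0.28],[-1,0.0082,0.0463,0,-0.35]]]'>/dev/null; python3 s.py
```

```text
t 10.50 r 0.1371 th+pi 1.922 yaw 1.920 z 0.082 Ftan -0.96 Frad 3.86 Fz 1.0 grip 15.0 open 0.0235
t 10.92 r 0.1376 th+pi 1.579 yaw 1.570 z 0.082 Ftan -0.67 Frad 1.71 Fz -0.0 grip 15.0 open 0.0233
t 11.25 r 0.1378 th+pi 1.366 yaw 1.361 z 0.082 Ftan 1.88 Frad -2.25 Fz -2.7 grip 15.0 open 0.0235
t 11.67 r 0.1375 th+pi 1.710 yaw 1.718 z 0.082 Ftan 8.18 Frad 2.03 Fz 5.7 grip 15.0 open 0.0240
```

```bash
python3 -m jog '[[[-1,0.0003,0.0094,0,-0.07],[-1,0.0013,0.0188,0,-0.14]]]'>/dev/null; python3 s.py
```

```text
t 11.83 r 0.1373 th+pi 1.847 yaw 1.858 z 0.082 Ftan 8.63 Frad 3.84 Fz 5.5 grip 15.0 open 0.0235
```

```bash
python3 -m jog '[[[-1,0.0003,0.0094,0,-0.07],[-1,0.0013,0.0188,0,-0.14]]]'>/dev/null; python3 s.py
```

```text
t 12.00 r 0.1371 th+pi 1.984 yaw 1.998 z 0.082 Ftan 8.00 Frad 4.91 Fz 6.0 grip 15.0 open 0.0233
```

```bash
python3 -m jog '[[[-1,0.0003,0.0094,0,-0.07],[-1,0.0013,0.0188,0,-0.14]]]'>/dev/null; python3 s.py
```

```text
t 12.17 r 0.1369 th+pi 2.122 yaw 2.138 z 0.082 Ftan 7.86 Frad 5.13 Fz 5.6 grip 15.0 open 0.0236
```

```bash
python3 -m jog '[[[-1,0.0003,0.0094,0,-0.07],[-1,0.0013,0.0188,0,-0.14]]]'>/dev/null; python3 s.py; python3 -m jog '[[[-1,0,0,0,0],[-1,0,0,0,0],[-1,0,0,0,0]]]'>/dev/null; python3 s.py
python3 - <<'E'
from h import *
a=robot.read_camera("top")[200:300,230:390,::-1];b=robot.read_camera("scene")[200:300,270:370,::-1]
cv2.imwrite("pics/g.png",np.hstack([cv2.resize(a,None,fx=3,fy=3,interpolation=3),cv2.resize(b,(300,300),interpolation=3)]))
E
```

```text
t 12.33 r 0.1366 th+pi 2.258 yaw 2.278 z 0.082 Ftan 6.69 Frad 5.64 Fz 6.3 grip 15.0 open 0.0234
t 12.58 r 0.1366 th+pi 2.264 yaw 2.275 z 0.082 Ftan 3.12 Frad 5.55 Fz 3.4 grip 15.0 open 0.0240
```

View pics/g.png

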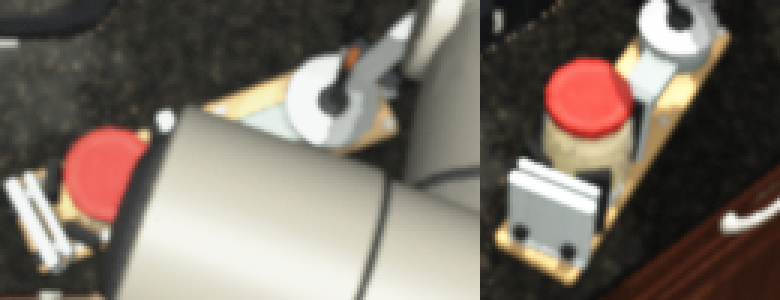

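The jar is close to the pad, but there's still a gap to the stop. I'll start stroke 3 with small increments.

```bash
python3 -m jog '[[[-1,0.0003,-0.0094,0,0.07],[-1,0.0013,-0.0188,0,0.14],[-1,0.003,-0.0281,0,0.21],[-1,0.0053,-0.0373,0,0.28],[-1,0.0082,-0.0463,0,0.35]]]'>/dev/null; python3 s.py
python3 -m jog '[[[-1,0.0003,-0.0094,0,0.07],[-1,0.0013,-0.0188,0,0.14],[-1,0.003,-0.0281,0,0.21],[-1,0.0053,-0.0373,0,0.28],[-1,0.0082,-0.0463,0,0.35]]]'>/dev/null; python3 s.py
python3 -m jog '[[[-1,0.0003,-0.0094,0,0.07],[-1,0.0013,-0.0188,0,0.14],[-1,0.003,-0.0281,0,0.21],[-1,0.003,-0.0281,0,0.21]]]'>/dev/null; python3 s.py
python3 -m jog '[[[-1,0.0003,0.0094,0,-0.07],[-1,0.0013,0.0188,0,-0.14],[-1,0.003,0.0281,0,-0.21]]]'>/dev/null; python3 s.py
```

```text
t 13.10 r 0.1371 th+pi 1.924 yaw 1.922 z 0.082 Ftan 0.17 Frad 4.79 Fz 1.2 grip 15.0 open 0.0233
t 13.52 r 0.1376 th+pi 1.580 yaw 1.572 z 0.082 Ftan 0.74 Frad 2.51 Fz 0.8 grip 15.0 open 0.0233
t 13.85 r 0.1377 th+pi 1.368 yaw 1.363 z 0.082 Ftan 0.84 Frad -0.95 Fz -2.8 grip 15.0 open 0.0237
t 14.10 r 0.1376 th+pi 1.579 yaw 1.580 z 0.082 Ftan 9.97 Frad 0.72 Fz 5.2 grip 15.0 open 0.0236
```

```bash
python3 -m jog '[[[-1,0.0003,0.0094,0,-0.07],[-1,0.0013,0.0188,0,-0.14]]]'>/dev/null; python3 s.py
```

```text
t 14.27 r 0.1374 th+pi 1.711 yaw 1.720 z 0.082 Ftan 7.84 Frad 3.34 Fz 6.3 grip 15.0 open 0.0235
```

```bash
python3 -m jog '[[[-1,0.0003,0.0094,0,-0.07],[-1,0.0013,0.0188,0,-0.14]]]'>/dev/null; python3 s.py
```

```text
t 14.43 r 0.1372 th+pi 1.848 yaw 1.860 z 0.082 Ftan 7.59 Frad 4.10 Fz 5.4 grip 15.0 open 0.0237
```

```bash
python3 -m jog '[[[-1,0.0003,0.0094,0,-0.07]]]'>/dev/null; python3 s.py
```

```text
t 14.52 r 0.1371 th+pi 1.916 yaw 1.930 z 0.082 Ftan 7.67 Frad 4.38 Fz 5.3 grip 15.0 open 0.0238
```

```bash
python3 -m jog '[[[-1,0.0003,0.0094,0,-0.07]]]'>/dev/null; python3 s.py
```

```text
t 14.60 r 0.1370 th+pi 1.985 yaw 2.000 z 0.082 Ftan 7.49 Frad 4.90 Fz 5.6 grip 15.0 open 0.0232
```

```bash
python3 -m jog '[[[-1,0.0003,0.0094,0,-0.07]]]'>/dev/null; python3 s.py
```

```text
t 14.68 r 0.1369 th+pi 2.053 yaw 2.070 z 0.082 Ftan 7.74 Frad 6.16 Fz 5.9 grip 15.0 open 0.0236
```

```bash
python3 -m jog '[[[-1,0.0003,0.0094,0,-0.07]]]'>/dev/null; python3 s.py
```

```text
t 14.77 r 0.1368 th+pi 2.120 yaw 2.140 z 0.082 Ftan 8.17 Frad 6.20 Fz 7.0 grip 15.0 open 0.0234
```

```bash
python3 -m jog '[[[-1,0.0003,0.0094,0,-0.07]]]'>/dev/null; python3 s.py
```

```text
t 14.85 r 0.1366 th+pi 2.187 yaw 2.210 z 0.082 Ftan 9.72 Frad 6.84 Fz 7.3 grip 15.0 open 0.0234
```

```bash
python3 -m jog '[[[-1,0,0,0,0],[-1,0,0,0,0],[-1,0,0,0,0]]]'>/dev/null; python3 s.py;python3 -m jog '[[[-1,0,0,0,0]]]'>/dev/null; python3 s.py;python3 -m jog '[[[-1,0,0,0,0]]]'>/dev/null; python3 s.py
```

```text
t 15.10 r 0.1366 th+pi 2.192 yaw 2.207 z 0.082 Ftan 5.44 Frad 6.56 Fz 4.6 grip 15.0 open 0.0235
t 15.18 r 0.1366 th+pi 2.191 yaw 2.207 z 0.082 Ftan 4.86 Frad 6.56 Fz 4.2 grip 15.0 open 0.0236
t 15.27 r 0.1366 th+pi 2.191 yaw 2.207 z 0.082 Ftan 4.20 Frad 6.36 Fz 4.2 grip 15.0 open 0.0232
```

```bash
python3 -m jog '[[[-1,0.0003,0.0094,0,-0.07]]]'>/dev/null; python3 s.py; python3 -m jog '[[[-1,0,0,0,0],[-1,0,0,0,0],[-1,0,0,0,0]]]'>/dev/null; python3 s.py;python3 -m jog '[[[-1,0,0,0,0]]]'>/dev/null; python3 s.py;python3 -m jog '[[[-1,0,0,0,0]]]'>/dev/null; python3 s.py
```

```text
t 15.35 r 0.1364 th+pi 2.245 yaw 2.275 z 0.082 Ftan 9.53 Frad 7.13 Fz 6.6 grip 15.0 open 0.0236
t 15.60 r 0.1365 th+pi 2.256 yaw 2.277 z 0.082 Ftan 6.92 Frad 6.70 Fz 6.1 grip 15.0 open 0.0237
t 15.68 r 0.1364 th+pi 2.256 yaw 2.277 z 0.082 Ftan 6.43 Frad 7.20 Fz 5.7 grip 15.0 open 0.0234
t 15.77 r 0.1364 th+pi 2.256 yaw 2.277 z 0.082 Ftan 6.28 Frad 6.58 Fz 6.4 grip 15.0 open 0.0232
```

The handle is clearly heavier: held force about 6.5 N against 2.7 N free, and roughly 0.2 rad past contact. That suggests about 35 to 45 N on the jar, so I'm releasing.

```bash
python3 -m jog '[[[0.3,0,-0.001,0,0],[0.3,0,-0.001,0,0],[0.3,0,-0.001,0,0],[0.3,0,-0.001,0,0],[0.3,0,-0.001,0,0]]]'|tail -3
python3 -m jog '[[[0.3,0,0,-0.02,0],[0.3,0,0,-0.05,0],[0.3,0,0,-0.08,0],[0.3,0,0,-0.11,0],[0.3,0,0,-0.11,0]]]'|sed -n '2p;4p'
python3 -m jog '[[[0.3,0,-0.04,0,0],[0.3,0,-0.08,0,0],[0.3,-0.02,-0.12,0,0],[0.3,-0.04,-0.15,0,0],[0.3,-0.06,-0.18,0,0]]]'|sed -n '2p;4p'
python3 - <<'E'
from h import *
a=robot.read_camera("top")[180:290,230:390,::-1];b=robot.read_camera("scene")[150:300,270:370,::-1]
cv2.imwrite("pics/i.png",np.hstack([cv2.resize(a,None,fx=3,fy=3,interpolation=3),cv2.resize(b,(220,330),interpolation=3)]))
E
```

```text
contact_force: [-0.2, 0.1, 0.5]
opening: 0.0522
grip_force: 0.0
tool_pos: [0.6076, -0.1489, 0.1988]
contact_force: [0.1, -0.8, 0.9]
tool_pos: [0.5052, -0.3118, 0.1923]
contact_force: [0.2, -0.6, 0.4]
```

View pics/i.png

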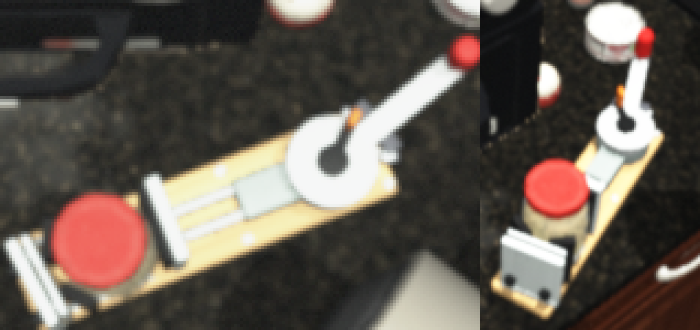

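The jar is clamped between the pad at (165,220) and the V stop at (40,275). The fin at (355,117) is still over at tighten, and the arm is clear.

```bash
python3 -c "from cell import robot;print(robot.hand_in())"
```

```text
the job is handed in; nothing more can be done
None
```

I flipped the lever fully to tighten, closed the jaw in three strokes until the handle got clearly heavier (an estimated 35–45 N on the jar), backed the arm clear and handed the job in; no verdict came back.

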